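Lock the gouge chest

TASK

Lock the gouge chest: push its brass locking disc round by the red stud until the slot lines up with the steel bar, either way round, then push the bar by its red tab through the disc until it is fully home in the keeper beyond. Do it all by pushing with the fingers: the bar must stay lying in its track and not be lifted. Leave everything else on the chest and the bench where it is, and finish with the robot clear of everything.

Things in the scene. Friction and masses are not known exactly. Their poses are not given: they have to be found in the camera images.
- chest: Low wooden chest with a two-leaf lid, fixed. Frame: origin on the bench right under the disc's axis, z up, y along the bar's track; +y is the way the bar is pushed. It reaches from x = -102 to 102 and y = -235 to 200 mm, lid top at z = 60 mm. A 44 mm wide brass plate (top z = 63 mm) runs along x = 0. All z values given here are heights above the bench.
- lock_disc (a joint): Angle (rad) of the locking disc about the chest's vertical axis x = y = 0, anticlockwise from above. The slot lines up with the bar at 0 and at pi; both are right. Runs from -0.4 to 3.54 with no stop or click at 0 or pi. The stud points along the chest's +x at 0, +y at pi/2, -x at pi. Stiff (0.05 N m, about 2 N at the stud), stays where it is left.
- disc_top (a point): Centre of the brass locking disc, on its axis at the height of its top (z = 77 mm). The disc is 76 mm across and 14 mm high, on the brass plate, cut right across by a 17 mm wide slot, open at the top, with slightly flared ends. A misaligned disc blocks the bar. The point turns with the disc, its y lies along the slot.
- track (a point): Middle of the bar's track, on the plate at z = 63 mm, 131 mm from the disc's axis along the chest's -y. Two steel rails, 15 mm apart inside, 29 mm over their outsides, 8 mm high (tops at z = 71 mm), reach 87 mm either way of this point along the chest's y. Open at the top.
- stud (a point): Centre (half-way up) of the red upright stud on the disc: 14 mm across, 30 mm tall, from z = 77 to 107 mm, 26 mm from the disc's axis. The point's axes turn with the disc: its x points from the disc's axis to the stud, its y along the slot.
- bar_tip (a point): Centre of the nose's end of the loose steel lock bar. The bar is 12 mm wide, 10 mm high and 130 mm long (140 g), it lies on the brass plate from z = 63 to 73 mm; its last 15 mm taper to 4 mm width. The point's y points along the bar, forwards.
- bar_tab (a point): Centre of the red upright tab at the bar's tail, 125 mm behind the nose's end: 24 mm wide across the bar, 10 mm thick along it, from z = 73 to 103 mm. Push it on its rear face (5 mm behind this point). The point's y points along the bar, forwards. The bar slides with about 1 N of friction, and is not held down in the track.
- keeper (a point): Where the centre of the nose's end comes to rest when the bar is fully home, against the solid end wall of the brass keeper beyond the disc (66 mm from the disc's axis along the chest's +y, z = 68 mm). The keeper is a roofed pocket 32 mm wide, from y = 47 to 73 mm, top at about z = 80 mm.
- glue_jar: Bystander: small glass jar, 36 mm across, 45 mm tall, standing on the chest's right (+y) leaf. Origin under its centre.
- bridge: Bystander: flat maple bridge blank, 40 by 34 by 6 mm, lying on the chest's +y leaf. Origin on its underside.
- rosin: Bystander: round amber rosin cake, 41 mm across, 14 mm high, on the chest's lid beyond the bar. Origin under its centre.
- bowl: Bystander: white bowl, 130 mm across, 60 mm high, on the bench. Origin under its centre.
- varnish: Bystander: dark jar with a red cap, 60 mm across, 110 mm tall, on the bench. Origin under its centre.
- gouge: Bystander: gouge with a wooden handle, 220 mm long along its x, 26 mm thick, lying on the bench. Origin under its middle.
- block_plane: Bystander: small steel block plane, 150 (its x) by 50 by 40 mm, on the bench. Origin under its centre.
Things that resemble listed ones, but are neither listed nor needed, are in the scene too. Of the things like the part that bears bar_tip, leave any that is orange or pink; of the rest the smaller one is meant.

How it is judged:
By the outcome, as a careful person would: the job done as asked, in the order asked, and still so for the second after the job is handed in, with the robot touching nothing.
It also fails if it takes over 48 s, if anything falls off the work surface, if the arm or the gripper's body presses on something with over 40 N, if the wrist force passes 120 N, or if a joint passes its speed limit or range.

ROBOT

A 6-joint arm with a two-finger parallel gripper is mounted at the origin on the work surface. World frame = base frame: x ahead of the robot, y to its left, z up, the work surface at z = 0. Lengths are in m, angles in rad, forces in N, time in s.
With the tool pointing down it reaches from about 0.325 to 0.85 m from the base axis. Payload 15.5 kg.
Tool frame: the origin (TCP) lies between the finger pads; the fingertips stand ahead of it and the grasp point (between the pads) lies 11 mm behind it (tip_extent is the y of the fingertips in the tool frame, in m); y points along the fingers, x is the direction in which the jaws open and shut, and the axes are right-handed (so a half turn about y gives the same grasp; the last joint's range is limited). The gripper opens to 91 mm and grips with 3 to 60 N. Pads are 32 mm wide; open, the fingers measure 118 mm over their backs; the gripper's body (76 mm by 178 mm) begins 60 mm behind the grasp point.
Start: joints at [1.083, 0.494, 1.345, -0, 1.302, -0.096], TCP at [0.239, 0.578, 0.222] pointing down, gripper open.
Joint ranges: [-2.91, 2.91], [-0.82, 2.16], [0.22, 2.67], [-1.22, 4.37], [0.12, 2.79], [-3.08, 3.08]. Speed limits (rad/s): [1.89, 1.89, 2.57, 3.01, 3.01, 3.01].

INTERFACE

Orientations are given as a rotation vector (axis times angle).
In Python, from station import * gives the robot as it stands. The module is installed in compiled form; this text tells all that it offers.
- The arm moves only by the tool carry_out, never from a script. Its argument "deltas" is a list of rows, each an object with "offset": the shift along the tool's x, y, z normalised to -1 to 1, where 1 is 500 mm, a list of three; "yaw": the turn about the tool's y normalised to -1 to 1, where 1 is 180 degrees. In form: [{"offset": [tx, ty, tz], "yaw": yaw}, ...]. A call has 1 to 12 rows; each row shifts and turns the pose as measured when the row begins, along the tool's axes as they then stand; what a row does not reach is not made up. A row lasts 1/12 s, in which the tool goes at most 41.7 mm and 7.16 degrees, less where a joint would pass 70% of its speed; a pose out of reach is approached as far as the arm can. A call with a number of a shift or a turn outside -1 to 1 is refused whole. A call with a gripper value outside its range is refused whole. "gripper" is the opening, from -1 (shut) to 1 (fully open), set as the call begins (left out, the last holds). The fingers move at their own pace and stop on an object; "squeeze" is the grip in N (left out, the last holds). Time passes only in rows, so rows that do not move let the fingers close. It gives the time, the measured TCP pose, the force and the opening at its end, in the units of the state.
- state(): the state, without advancing time (a new reading comes with each control period).
- grab_frame(name): name is "scene" or "side" or "wrist"; returns a dict with "image" (420x560x3 uint8, blue, green, red), "fovy" (degrees; the focal length in pixels is half the picture's height over the tangent of half this angle, whatever the lens; pixels are square), "cx", "cy" (the principal point, pixels), "rvec" (rotation vector, rad) and "tvec" (3), from world to camera coordinates, as OpenCV has them. Camera axes: x right, y down, z forward; pixel columns grow to the right and rows downward; lengths in m; the calibration is good to about 2 mm. A picture is of the moment at which its call begins. There is no depth.
- finish_job(): hands the job in, once; it reports no verdict.
Trained networks look in the newest picture that a camera, given by its name, has taken for a name from the list of things; names that differ only in an ending like _2 or _b are one class to them, and where a whole thing is asked for, a point or a joint stands for the part that bears it (a point fixed in the world has none). Each returns a list of dicts, best first, with "confidence" (0 to 1); they miss things now and then, are a little off and sometimes report something else, mostly with a low value. They report only what shows in the picture. A call takes as long as a camera call. They do not tell look-alikes from the thing itself.
- find_in(thing, camera): "xyz" ([x, y, z] in m, in world coordinates, good to about 4 mm: the middle of the surface that is visible of it).
- place_of(thing, camera): "xyz" ([x, y, z] in m, in world coordinates, good to about 4 mm: a listed point, or the origin of a listed thing).
The state is a dict: "t": time; "q": joint angles; "dq": joint speeds; "effort": joint torques, N m; "tcp_pos": TCP position; "orientation": TCP orientation; "force": force on the tool from outside, world axes, zero at the start; "wrist_torque": the same for the moment, N m; "width": opening from 0.0 (shut) to 1.0 (fully open).
Only numpy, scipy, OpenCV 4.12 (cv2) and the standard library are available. Lean on these libraries where they do the work, as an engineer would, in place of code of your own. Each camera call takes 0.05 s, during which the arm holds its last target. There are 200 camera calls.

## Working session

There is one attempt and no reset: what is moved stays moved. The work goes in short steps, Python scripts to look and compute and a tool call to move; the robot and the scene stay as the last step left them, time stands still between calls to the robot, and variables do not carry over. Pictures are saved under pics/ and viewed, about 8 in all and at most 12, crops included, and the job is handed in when it is done.

Besides the shell and the picture viewer there is one more tool, called after "Request:" in YAML: its name, and indented under it one key for each argument. carry_out: Moves the arm, as the interface text tells. Its arguments: {"type":"object","properties":{"deltas":{"type":"array","items":{"type":"object","properties":{"offset":{"type":"array","items":{"type":"number","minimum":-1,"maximum":1}},"yaw":{"type":"number","minimum":-1,"maximum":1}}}},"gripper":{"type":"number"},"squeeze":{"type":"number"}},"required":["deltas"]}

```bash
mkdir -p pics; cat > h.py <<'E'
from station import *
import numpy as np, cv2
np.set_printoptions(precision=4,suppress=True)
E
python3 - <<'E'
from h import *
s=state();print(s['t'],s['tcp_pos'],s['orientation'],s['width'],{k:v for k,v in s.items() if 'tip' in k})
try: print(tip_extent)
except Exception as e: print(e)
for c in ['scene','side']:
    f=grab_frame(c);cv2.imwrite(f'pics/{c}0.png',f['image'])
    R=cv2.Rodrigues(np.array(f['rvec']))[0];print(c,'campos',-R.T@np.array(f['tvec']))
    for n in ['chest','disc_top','stud','bar_tip','bar_tab','track','keeper','glue_jar','bridge','rosin']:
        print(n,[(np.round(d['xyz'],4).tolist(),round(d['confidence'],2)) for d in place_of(n,c)])
print(state()['t'])
E
```

```text
0.0 [0.2385 0.5773 0.2213] [-1.3701 -0.9151  0.9169] 0.9981635421628972 {}
0.008
scene campos [ 1.1905 -0.5958  1.0293]
chest [([0.5465, 0.0837, -0.0004], 0.82)]
disc_top [([0.5405, 0.0822, 0.0813], 0.9)]
stud [([0.5201, 0.1015, 0.0899], 0.97)]
bar_tip [([0.1976, -0.2227, 0.0074], 0.93), ([0.6972, -0.1914, 0.0071], 0.89), ([0.2953, -0.6364, 0.0079], 0.78), ([0.5495, 0.0353, 0.0637], 0.63)]
bar_tab [([0.7281, -0.3096, 0.0239], 0.86), ([0.3137, -0.4726, 0.0328], 0.78), ([0.3601, -0.2322, 0.0371], 0.59), ([0.5649, -0.0951, 0.093], 0.58)]
track [([0.557, -0.053, 0.0608], 0.84), ([0.6269, 0.0093, 0.0546], 0.52)]
keeper [([0.5268, 0.1506, 0.0708], 0.88)]
glue_jar [([0.5725, 0.2448, 0.0624], 0.66)]
bridge [([0.4582, 0.2272, 0.0601], 0.63), ([0.5488, 0.033, 0.0641], 0.21)]
rosin [([0.6243, 0.0109, 0.0538], 0.48)]
side campos [0.4089 0.6575 0.8488]
chest [([0.5414, 0.0869, 0.0011], 0.67)]
disc_top [([0.5378, 0.0821, 0.0747], 0.66)]
stud [([0.519, 0.0947, 0.0942], 0.65)]
bar_tip [([0.1999, -0.2175, 0.008], 0.86), ([0.7006, -0.1912, 0.0026], 0.67), ([0.5466, 0.0306, 0.0698], 0.6), ([0.2934, -0.6409, 0.0052], 0.53)]
bar_tab [([0.3591, -0.2319, 0.0297], 0.71), ([0.3154, -0.4738, 0.0316], 0.65), ([0.7322, -0.31, 0.0284], 0.61), ([0.5641, -0.0933, 0.0885], 0.56)]
track [([0.557, -0.0443, 0.0638], 0.7)]
keeper [([0.5336, 0.1451, 0.0666], 0.63), ([0.4103, -0.3666, -0.0005], 0.62)]
glue_jar [([0.5753, 0.2414, 0.0567], 0.54)]
bridge [([0.4569, 0.2275, 0.0597], 0.73), ([0.5196, 0.0991, 0.0931], 0.21)]
rosin [([0.6231, 0.0135, 0.0635], 0.7)]
1.1
```

View pictures.

View pics/scene0.png

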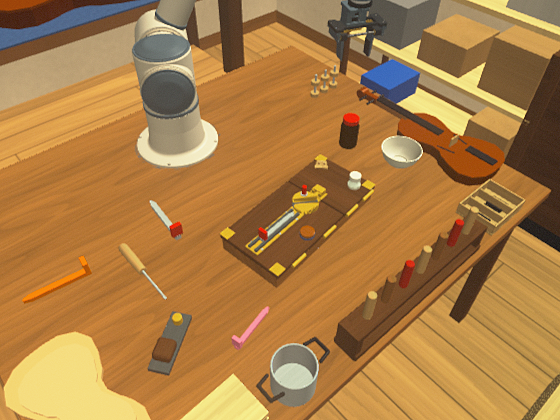

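View pics/side0.png

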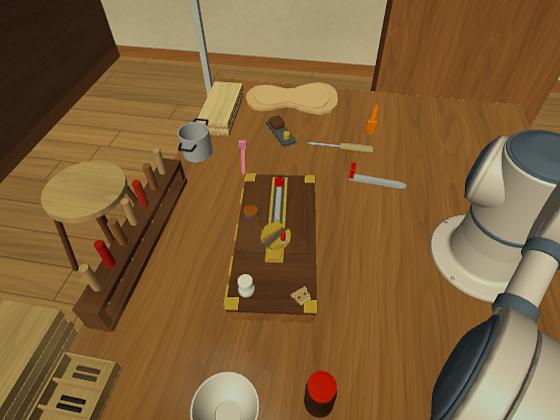

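```bash
cat >> h.py <<'E'
def tool():
    s=state(); return np.array(s['tcp_pos']), cv2.Rodrigues(np.array(s['orientation']))[0], s
def delta(target):
    p,R,s=tool(); d=R.T@(np.array(target)-p); return d/0.5
E
python3 - <<'E'
from h import *
p,R,s=tool();print(R)
d=delta([0.52,0.0,0.30]);print(d,np.linalg.norm(d)*500/41.7)
f=grab_frame('wrist');Rc=cv2.Rodrigues(np.array(f['rvec']))[0];c=-Rc.T@np.array(f['tvec']);print('cam in tool',R.T@(c-p),'view dir tool',R.T@Rc[2],'fovy',f['fovy'])
E
```

```text
[[ 0.3819  0.     -0.9242]
 [ 0.9242 -0.      0.3819]
 [-0.     -1.     -0.    ]]
[-0.8529 -0.1562 -0.9612] 15.521309128708046
cam in tool [-0.     -0.1631  0.0814] view dir tool [ 0.001   0.9582 -0.286 ] fovy 59.24279983237269
```

Request:
carry_out:
  deltas:
    - {"offset":[-0.053,-0.01,-0.06],"yaw":0}
    - {"offset":[-0.053,-0.01,-0.06],"yaw":0}
    - {"offset":[-0.053,-0.01,-0.06],"yaw":0}
    - {"offset":[-0.053,-0.01,-0.06],"yaw":0}
    - {"offset":[-0.053,-0.01,-0.06],"yaw":0}
    - {"offset":[-0.053,-0.01,-0.06],"yaw":0}
    - {"offset":[-0.053,-0.01,-0.06],"yaw":0}
    - {"offset":[-0.053,-0.01,-0.06],"yaw":0}
    - {"offset":[-0.053,-0.01,-0.06],"yaw":0}
    - {"offset":[-0.053,-0.01,-0.06],"yaw":0}
    - {"offset":[-0.053,-0.01,-0.06],"yaw":0}
    - {"offset":[-0.053,-0.01,-0.06],"yaw":0}
  gripper: -1
  squeeze: 30

```text
t: 2.15
tcp_pos: [0.4532, 0.1372, 0.2828]
orientation: [-1.365, -0.927, 0.921]
force: [1.7, 1.0, -0.4]
width: 0.153
```

```bash
python3 - <<'E'
from h import *
p,R,s=tool();print(p,s['q'],s['width'],s['t'])
ang=np.degrees(np.arctan2(R[1,0],R[0,0]));print('toolx',ang,'yaw units',-(98.1-ang)/180)
d=delta([0.46,0.03,0.28]);print(d,np.linalg.norm(d)*500/41.7)
E
```

```text
[0.4532 0.1372 0.2828] [ 0.1661  0.2146  1.6147  0.0024  1.3092 -1.0243] 0.15300901220958274 2.15
toolx 68.16937656516782 yaw units -0.16628124130462318
[-0.194   0.005  -0.0924] 2.5774107940009987
```

Request:
carry_out:
  deltas:
    - {"offset":[0,0,0],"yaw":-0.034}
    - {"offset":[0,0,0],"yaw":-0.034}
    - {"offset":[0,0,0],"yaw":-0.034}
    - {"offset":[0,0,0],"yaw":-0.034}
    - {"offset":[0,0,0],"yaw":-0.03}
    - {"offset":[-0.068,0,0],"yaw":0}
    - {"offset":[-0.068,0,0],"yaw":0}
    - {"offset":[-0.068,0,0],"yaw":0}
    - {"offset":[-0.068,0,0],"yaw":0}
    - {"offset":[-0.068,0,0],"yaw":0}
    - {"offset":[0,0,0],"yaw":0}
    - {"offset":[0,0,0],"yaw":0}

```text
t: 3.15
tcp_pos: [0.4854, -0.0469, 0.2853]
orientation: [-1.137, -1.334, 1.32]
force: [0.6, 1.0, 0.1]
width: 0.008
```

```bash
python3 - <<'E'
from h import *
p,R,s=tool();print(p,s['q'],s['width'],s['t'],np.degrees(np.arctan2(R[1,0],R[0,0])))
for c in ['wrist','side','scene']:
    f=grab_frame(c)
    if c=='wrist': cv2.imwrite('pics/w1.png',f['image'])
    for n in ['disc_top','stud','bar_tip','bar_tab','track','keeper']:
        print(c,n,[(np.round(d['xyz'],4).tolist(),round(d['confidence'],2)) for d in place_of(n,c) if d['xyz'][2]>.05])
E
```

```text
[ 0.4854 -0.0469  0.2853] [-0.2217  0.2303  1.5857  0.004   1.316  -1.9523] 0.00805137548747189 3.15 99.10364790337796
wrist disc_top [([0.5374, 0.0889, 0.076], 0.72)]
wrist stud [([0.516, 0.0941, 0.0912], 0.78)]
wrist bar_tip [([0.5456, 0.0389, 0.0626], 0.95), ([0.5824, 0.2368, 0.0597], 0.64), ([0.5601, -0.0465, 0.0651], 0.15)]
wrist bar_tab [([0.5623, -0.0932, 0.0885], 0.79), ([0.5463, 0.0345, 0.0656], 0.41)]
wrist track [([0.5561, -0.0463, 0.0635], 0.8)]
wrist keeper [([0.5306, 0.1496, 0.0702], 0.78)]
side disc_top [([0.5412, 0.0837, 0.0743], 0.8)]
side stud [([0.5174, 0.096, 0.0936], 0.8)]
side bar_tip [([0.5457, 0.0336, 0.0697], 0.57), ([0.4557, 0.2249, 0.0611], 0.46), ([0.5628, -0.0948, 0.0889], 0.44)]
side bar_tab [([0.563, -0.0942, 0.0872], 0.82)]
side track [([0.5615, -0.0478, 0.0661], 0.61)]
side keeper [([0.5338, 0.1465, 0.072], 0.91)]
scene disc_top [([0.5427, 0.0792, 0.0771], 0.56)]
scene stud [([0.5198, 0.0978, 0.0927], 0.77)]
scene bar_tip [([0.5485, 0.0339, 0.0649], 0.77)]
scene bar_tab [([0.565, -0.0922, 0.0933], 0.68)]
scene track [([0.5587, -0.051, 0.0594], 0.63)]
scene keeper [([0.5296, 0.1479, 0.07], 0.62), ([0.5575, -0.0519, 0.0633], 0.38)]
```

View pics/w1.png

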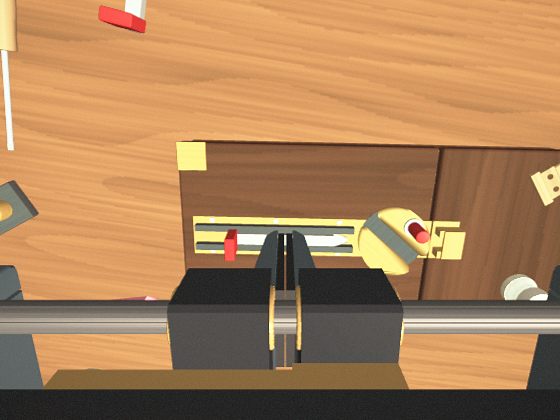

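Request:
carry_out:
  deltas:
    - {"offset":[0,0,0],"yaw":0.0395}
    - {"offset":[0,0,0],"yaw":0.0395}
    - {"offset":[0,0,0],"yaw":0.0395}
    - {"offset":[0,0,0],"yaw":0.0395}
    - {"offset":[0,0,0],"yaw":0.0395}
    - {"offset":[0,0,0],"yaw":0.0395}
    - {"offset":[0,0,0],"yaw":0.0395}
    - {"offset":[0,0,0],"yaw":0.0395}
    - {"offset":[0,0,0],"yaw":0.0395}
    - {"offset":[0,0,0],"yaw":0.0395}
    - {"offset":[0,0,0],"yaw":0.0395}
    - {"offset":[0,0,0],"yaw":0.0395}

```text
t: 5.2
tcp_pos: [0.4853, -0.046, 0.2853]
orientation: [-1.563, -0.189, 0.173]
force: [0.4, -0.2, -0.5]
width: 0.004
```

```bash
cat >> h.py <<'E'
O=np.array([.5400,.0824]); PHI=np.radians(7.9)
def W(cx,cy,z):  # chest mm -> world m
    c,s=np.cos(PHI),np.sin(PHI); return np.array([O[0]+(c*cx-s*cy)/1e3,O[1]+(s*cx+c*cy)/1e3,z/1e3])
def C(p):
    c,s=np.cos(PHI),np.sin(PHI); d=(np.array(p[:2])-O)*1e3; return np.array([c*d[0]+s*d[1],-s*d[0]+c*d[1],p[2]*1e3])
def rep(*target):
    p,R,s=tool(); a=np.degrees(np.arctan2(R[1,0],R[0,0]))
    print('t',s['t'],'chest',C(p),'toolx-phi',a-np.degrees(PHI),'yaw',(a-np.degrees(PHI))/180,'F',np.array(s['force']),'w',s['width'])
    if target:
        t=np.array(target)-C(p); print('offset for chest-aligned tool (x,down,y):',np.array([t[0],-t[2],t[1]])/500)
E
python3 - <<'E'
from h import *
rep(-22,56,140)
E
```

```text
t 5.2 chest [ -71.8179 -119.6586  285.2828] toolx-phi 5.326163006361401 yaw 0.029589794479785565 F [ 0.4442 -0.2057 -0.5278] w 0.004044670465184442
offset for chest-aligned tool (x,down,y): [0.0996 0.2906 0.3513]
```

Request:
carry_out:
  deltas:
    - {"offset":[0,0,0],"yaw":0.03}
    - {"offset":[0.0166,0,0.0585],"yaw":0}
    - {"offset":[0.0166,0,0.0585],"yaw":0}
    - {"offset":[0.0166,0,0.0585],"yaw":0}
    - {"offset":[0.0166,0,0.0585],"yaw":0}
    - {"offset":[0.0166,0.04,0.0585],"yaw":0}
    - {"offset":[0.0166,0.05,0.0585],"yaw":0}
    - {"offset":[0,0.06,0],"yaw":0}
    - {"offset":[0,0.06,0],"yaw":0}
    - {"offset":[0,0.06,0],"yaw":0}
    - {"offset":[0,0,0],"yaw":0}

```text
t: 6.12
tcp_pos: [0.5195, 0.1434, 0.1484]
orientation: [-1.568, -0.109, 0.078]
force: [-1.3, -0.8, -1.7]
width: 0.006
```

```bash
python3 - <<'E'
from h import *
rep(-22,54,96)
f=grab_frame('wrist');cv2.imwrite('pics/w2.png',f['image'])
R=cv2.Rodrigues(np.array(f['rvec']))[0]
F=210/np.tan(np.radians(f['fovy']/2));K=np.array([[F,0,f['cx']],[0,F,f['cy']],[0,0,1]])
pts=[W(0,0,77),W(0,66,68),W(-19.3,17.2,107),W(0,-44,71),W(-14.5,-44,71),W(-14.5,-218,71)]
print(cv2.projectPoints(np.array(pts),np.array(f['rvec']),np.array(f['tvec']),K,None)[0][:,0])
E
```

```text
t 6.1167 chest [-11.9222  63.2027 148.4112] toolx-phi -1.105711007537864 yaw -0.006142838930765911 F [-1.3037 -0.7957 -1.7172] w 0.006093499461713544
offset for chest-aligned tool (x,down,y): [-0.0202  0.1048 -0.0184]
[[301.1406 304.5951]
 [299.7057 213.5548]
 [273.3079 307.1797]
 [301.0164 350.7628]
 [282.191  351.325 ]
 [286.2496 514.1321]]
```

View pics/w2.png

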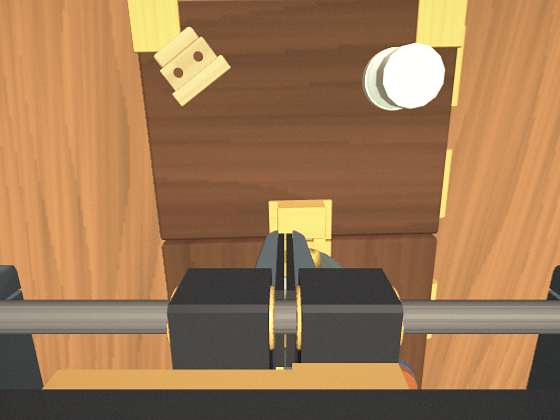

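Request:
carry_out:
  deltas:
    - {"offset":[-0.022,0.02,-0.012],"yaw":-0.006}
    - {"offset":[0,0.03,0],"yaw":0}
    - {"offset":[0,0.03,0],"yaw":0}
    - {"offset":[0,0.02,0],"yaw":0}
    - {"offset":[0,0,0],"yaw":0}

```text
t: 6.58
tcp_pos: [0.5164, 0.1359, 0.1077]
orientation: [-1.566, -0.133, 0.082]
force: [-1.3, 0.8, 0.4]
width: 0.006
```

```bash
python3 - <<'E'
from h import *
rep(-23,24,96)
for c in ['side','scene']:
    f=grab_frame(c)
    for n in ['stud']:
        print(c,n,[(C(d['xyz']),round(d['confidence'],2)) for d in place_of(n,c) if d['xyz'][2]>.05])
E
```

```text
t 6.5833 chest [-16.0539  56.2672 107.7339] toolx-phi -0.05937190300808126 yaw -0.0003298439056004515 F [-1.3234  0.8157  0.3588] w 0.00563950214033705
offset for chest-aligned tool (x,down,y): [-0.0139  0.0235 -0.0645]
side stud []
scene stud [(array([-19.1215,  17.898 ,  87.2   ]), 0.86)]
```

Request:
carry_out:
  deltas:
    - {"offset":[-0.014,0.014,0],"yaw":0}
    - {"offset":[0,0.01,0],"yaw":0}
    - {"offset":[0,0,-0.012],"yaw":0}
    - {"offset":[0,0,-0.012],"yaw":0}
    - {"offset":[0,0,-0.012],"yaw":0}
    - {"offset":[0,0,-0.01],"yaw":0}
    - {"offset":[0,0,0],"yaw":0}

```text
t: 7.37
tcp_pos: [0.5117, 0.1122, 0.0991]
orientation: [-1.562, -0.131, 0.084]
force: [1.4, 1.2, -0.8]
width: 0.004
```

```bash
python3 - <<'E'
from h import *
rep(-23,24,96)
for c in ['side','scene']:
    f=grab_frame(c)
    for n in ['stud']:
        print(c,n,[(C(d['xyz']),round(d['confidence'],2)) for d in place_of(n,c) if d['xyz'][2]>.05])
    cv2.imwrite(f'pics/{c}3.png',cv2.resize(f['image'][150:280,210:390] if c=='scene' else f['image'][160:320,210:350],None,fx=4,fy=4,interpolation=cv2.INTER_CUBIC))
E
```

```text
t 7.3667 chest [-23.9817  33.3974  99.0726] toolx-phi -0.07861565144320526 yaw -0.0004367536191289181 F [ 1.4177  1.2174 -0.8069] w 0.003996895854357274
offset for chest-aligned tool (x,down,y): [ 0.002   0.0061 -0.0188]
side stud [(array([-25.3276,  10.2787,  93.7   ]), 0.81)]
scene stud [(array([-22.7608,  12.0426,  89.1   ]), 0.77)]
```

View pics/scene3.png

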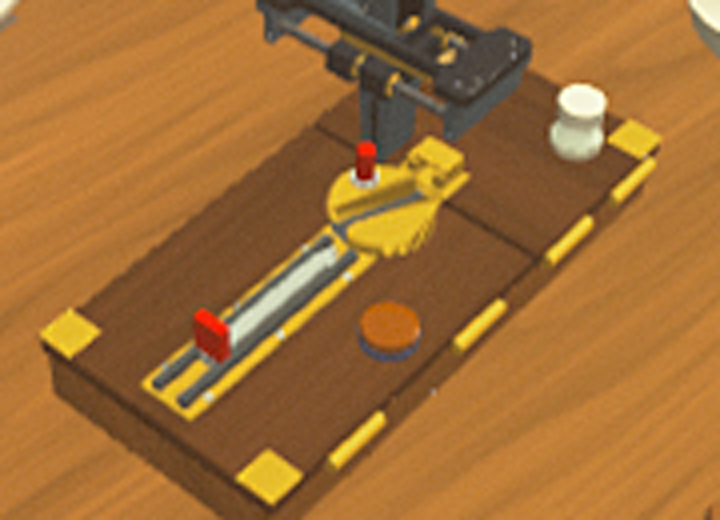

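Request:
carry_out:
  deltas:
    - {"offset":[0,0,-0.007],"yaw":0}
    - {"offset":[0,0,-0.006],"yaw":0}
    - {"offset":[0,0,-0.004],"yaw":0}
    - {"offset":[0,0,0],"yaw":0}
    - {"offset":[0,0,0],"yaw":0}

```text
t: 7.98
tcp_pos: [0.5113, 0.1043, 0.0989]
orientation: [-1.561, -0.128, 0.087]
force: [-2.6, 2.2, -1.0]
width: 0.001
```

```bash
python3 - <<'E'
from h import *
rep(-23,23,96)
for c in ['side','scene']:
    f=grab_frame(c)
    for n in ['stud']:
        print(c,n,[(C(d['xyz']),round(d['confidence'],2)) for d in place_of(n,c) if d['xyz'][2]>.05])
E
```

```text
t 7.9833 chest [-25.3763  25.6499  98.9426] toolx-phi -0.051753294113966675 yaw -0.0002875183006331482 F [-2.5916  2.1646 -0.9534] w 0.0006498620483730136
offset for chest-aligned tool (x,down,y): [ 0.0048  0.0059 -0.0053]
side stud [(array([-26.6059,   1.067 ,  93.    ]), 0.61)]
scene stud [(array([-24.4907,   6.1242,  89.5   ]), 0.65)]
```

Request:
carry_out:
  deltas:
    - {"offset":[0,0,-0.005],"yaw":0}
    - {"offset":[0,0,0],"yaw":0}
    - {"offset":[0,0,0],"yaw":0}

```text
t: 8.43
tcp_pos: [0.5118, 0.102, 0.099]
orientation: [-1.562, -0.129, 0.087]
force: [-2.2, -0.1, -1.3]
width: 0.005
```

```bash
python3 - <<'E'
from h import *
rep(-23,23,96)
E
```

```text
t 8.4333 chest [-25.2398  23.274   98.9566] toolx-phi -0.018051902197861125 yaw -0.00010028834554367291 F [-2.1517 -0.0738 -1.276 ] w 0.005137731679924794
offset for chest-aligned tool (x,down,y): [ 0.0045  0.0059 -0.0005]
```

Request:
carry_out:
  deltas:
    - {"offset":[0,0,0.016],"yaw":0}
    - {"offset":[0,-0.05,0.005],"yaw":0}
    - {"offset":[0,-0.06,0],"yaw":0}
    - {"offset":[0.01,-0.06,-0.04],"yaw":0}
    - {"offset":[0.01,-0.03,-0.06],"yaw":0}
    - {"offset":[0.01,0,-0.06],"yaw":0}
    - {"offset":[0.01,0,-0.06],"yaw":0}
    - {"offset":[0.01,0,-0.06],"yaw":0}
    - {"offset":[0,0,0],"yaw":0}
    - {"offset":[0,0,0],"yaw":0}

```text
t: 9.27
tcp_pos: [0.5572, -0.0251, 0.2067]
orientation: [-1.565, -0.14, 0.082]
force: [-0.2, 0.7, 0.0]
width: 0.006
```

```bash
python3 - <<'E'
from h import *
rep(0,-205,110)
f=grab_frame('wrist');im=f['image']
F=210/np.tan(np.radians(f['fovy']/2));K=np.array([[F,0,f['cx']],[0,F,f['cy']],[0,0,1]])
rv,tv=np.array(f['rvec']),np.array(f['tvec'])
pr=lambda q:cv2.projectPoints(np.array(q),rv,tv,K,None)[0][:,0]
print(pr([W(0,0,77),W(0,66,68),W(-26,0,107),W(0,-44,71),W(-14.5,-44,71)]))
# rectified top view at z=77 : 4 px/mm chest x -60..60, y -75..75
g=[W(a,b,77) for a,b in ((-60,75),(60,75),(60,-75),(-60,-75))]
H=cv2.getPerspectiveTransform(pr(g).astype(np.float32),np.float32([[0,0],[480,0],[480,600],[0,600]]))
cv2.imwrite('pics/top4.png',cv2.warpPerspective(im,H,(480,600)))
for c in ['wrist','side','scene']:
    if c!='wrist': grab_frame(c)
    for n in ['stud','disc_top','bar_tab','bar_tip']:
        print(c,n,[(C(d['xyz']),round(d['confidence'],2)) for d in place_of(n,c) if d['xyz'][2]>.05])
E
```

```text
t 9.2667 chest [   2.2822 -108.8421  206.7408] toolx-phi 0.18436045481850805 yaw 0.0010242247489917113 F [-0.162   0.7488  0.0426] w 0.006345497197218555
offset for chest-aligned tool (x,down,y): [-0.0046  0.1935 -0.1923]
[[275.677   56.7775]
 [275.1624 -41.6377]
 [236.801   51.8726]
 [275.7666 117.5039]
 [257.3215 117.4787]]
wrist stud [(array([-25.0675,  -1.6705,  93.    ]), 0.7)]
wrist disc_top [(array([-3.3047,  2.3768, 74.5   ]), 0.87), (array([ -2.4784, -48.4189,  64.9   ]), 0.45)]
wrist bar_tab [(array([  -2.4706, -177.1416,   85.5   ]), 0.97)]
wrist bar_tip [(array([ -3.0064, -50.7686,  64.2   ]), 0.89)]
side stud [(array([-29.1783,   0.7172,  93.7   ]), 0.72)]
side disc_top [(array([   2.6988, -129.7019,   63.1   ]), 0.74), (array([-3.0701, -3.2085, 71.6   ]), 0.61)]
side bar_tab [(array([   0.9602, -175.6995,   89.2   ]), 0.67)]
side bar_tip [(array([ -1.2292, -49.6018,  68.3   ]), 0.47)]
scene stud [(array([-25.6514,   2.8527,  89.3   ]), 0.6)]
scene disc_top [(array([-1.799 , -2.7791, 76.9   ]), 0.65)]
scene bar_tab [(array([-2.7271, 69.8376, 71.1   ]), 0.68), (array([   2.0635, -175.7516,   90.5   ]), 0.63)]
scene bar_tip [(array([-1.6593, 68.0741, 67.7   ]), 0.56), (array([   4.2236, -178.3734,   88.2   ]), 0.54), (array([ -0.7254, -51.7918,  64.4   ]), 0.51)]
```

View pics/top4.png

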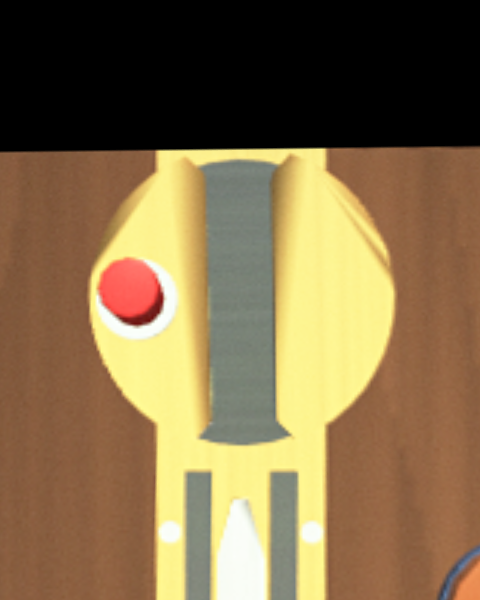

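Request:
carry_out:
  deltas:
    - {"offset":[-0.005,0,-0.066],"yaw":0}
    - {"offset":[0,0,-0.066],"yaw":0}
    - {"offset":[0,0,-0.066],"yaw":0}
    - {"offset":[0,0.03,0],"yaw":0}
    - {"offset":[0,0.05,0],"yaw":0}
    - {"offset":[0,0.06,0],"yaw":0}
    - {"offset":[0,0.04,0],"yaw":0}
    - {"offset":[0,0,0],"yaw":0}
    - {"offset":[0,0,0],"yaw":0}

```text
t: 10.77
tcp_pos: [0.5741, -0.1281, 0.1152]
orientation: [-1.567, -0.145, 0.08]
force: [0.5, 0.1, 0.5]
width: 0.007
```

```bash
python3 - <<'E'
from h import *
rep(0,-205,88)
E
```

```text
t 10.7667 chest [   4.8114 -213.1806  115.1506] toolx-phi 0.2968038236359263 yaw 0.0016489101313107016 F [0.4871 0.1113 0.4727] w 0.0071705147654743
offset for chest-aligned tool (x,down,y): [-0.0096  0.0543  0.0164]
```

Request:
carry_out:
  deltas:
    - {"offset":[-0.01,0.024,0],"yaw":0.0016}
    - {"offset":[0,0.024,0],"yaw":0}
    - {"offset":[0,0.006,0],"yaw":0}
    - {"offset":[0,0,0],"yaw":0}

```text
t: 11.1
tcp_pos: [0.5723, -0.1291, 0.0908]
orientation: [-1.569, -0.144, 0.073]
force: [0.3, -0.5, 0.1]
width: 0.008
```

```bash
python3 - <<'E'
from h import *
rep(0,-120,87)
E
```

```text
t 11.1 chest [   2.9751 -213.9095   90.813 ] toolx-phi 0.04106629512708704 yaw 0.00022814608403937245 F [ 0.2838 -0.466   0.0729] w 0.007573870206653732
offset for chest-aligned tool (x,down,y): [-0.006   0.0076  0.1878]
```

Request:
carry_out:
  deltas:
    - {"offset":[-0.006,0.006,0.012],"yaw":0}
    - {"offset":[0,0,0.012],"yaw":0}
    - {"offset":[0,0,0.012],"yaw":0}
    - {"offset":[0,0,0.012],"yaw":0}
    - {"offset":[0,0,0.012],"yaw":0}
    - {"offset":[0,0,0.012],"yaw":0}
    - {"offset":[0,0,0.012],"yaw":0}
    - {"offset":[0,0,0.012],"yaw":0}
    - {"offset":[0,0,0],"yaw":0}

```text
t: 11.85
tcp_pos: [0.5637, -0.0764, 0.0904]
orientation: [-1.57, -0.149, 0.071]
force: [1.0, -0.3, -0.3]
width: 0.006
```

```bash
python3 - <<'E'
from h import *
rep(0,-82,87)
f=grab_frame('scene')
for n in ['stud','bar_tab','bar_tip']:
    print(n,[(C(d['xyz']),round(d['confidence'],2)) for d in place_of(n,'scene') if d['xyz'][2]>.05])
cv2.imwrite('pics/scene5.png',cv2.resize(f['image'][150:280,210:390],None,fx=4,fy=4,interpolation=cv2.INTER_CUBIC))
E
```

```text
t 11.85 chest [   1.6286 -160.5637   90.3567] toolx-phi 0.11870997661610971 yaw 0.0006594998700894984 F [ 1.0388 -0.2675 -0.3402] w 0.006025759794011488
offset for chest-aligned tool (x,down,y): [-0.0033  0.0067  0.1571]
stud [(array([-23.813,  -0.633,  94.   ]), 0.88)]
bar_tab [(array([   4.2518, -139.6094,   86.8   ]), 0.55)]
bar_tip []
```

View pics/scene5.png

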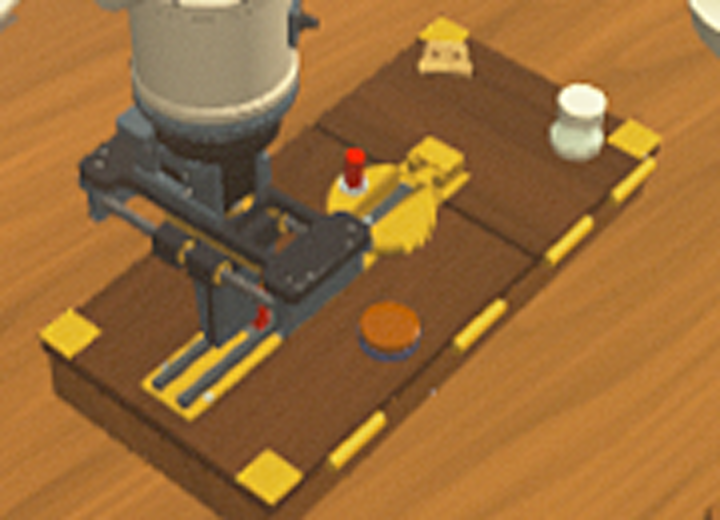

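Request:
carry_out:
  deltas:
    - {"offset":[-0.003,0.004,0.012],"yaw":0}
    - {"offset":[0,0,0.012],"yaw":0}
    - {"offset":[0,0,0.012],"yaw":0}
    - {"offset":[0,0,0.012],"yaw":0}
    - {"offset":[0,0,0.012],"yaw":0}
    - {"offset":[0,0,0.012],"yaw":0}
    - {"offset":[0,0,0.012],"yaw":0}
    - {"offset":[0,0,0.012],"yaw":0}
    - {"offset":[0,0,0.012],"yaw":0}
    - {"offset":[0,0,0],"yaw":0}

```text
t: 12.88
tcp_pos: [0.5547, -0.0198, 0.0879]
orientation: [-1.571, -0.148, 0.068]
force: [-0.2, 1.0, -0.2]
width: 0.003
```

```bash
python3 - <<'E'
from h import *
rep(0,-80,87)
f=grab_frame('scene')
for n in ['stud','bar_tab']:
    print(n,[(C(d['xyz']),round(d['confidence'],2)) for d in place_of(n,'scene') if d['xyz'][2]>.05])
E
```

```text
t 12.8833 chest [   0.5103 -103.2023   87.8528] toolx-phi 0.014659760467862881 yaw 8.144311371034934e-05 F [-0.15    1.0289 -0.1536] w 0.0030306249117876415
offset for chest-aligned tool (x,down,y): [-0.001   0.0017  0.0464]
stud []
bar_tab [(array([  2.3213, -81.4925,  88.4   ]), 0.51)]
```

Request:
carry_out:
  deltas:
    - {"offset":[0,0,0.01],"yaw":0}
    - {"offset":[0,0,0.01],"yaw":0}
    - {"offset":[0,0,0.01],"yaw":0}
    - {"offset":[0,0,0.008],"yaw":0}
    - {"offset":[0,0,0],"yaw":0}
    - {"offset":[0,0,0],"yaw":0}

```text
t: 13.53
tcp_pos: [0.5525, -0.001, 0.0877]
orientation: [-1.572, -0.147, 0.067]
force: [-0.4, -1.6, 1.2]
width: 0.003
```

```bash
python3 - <<'E'
from h import *
rep(0,-80,87)
E
```

```text
t 13.5333 chest [  0.8733 -84.3017  87.7157] toolx-phi -0.08043325548801405 yaw -0.00044685141937785586 F [-0.3801 -1.6363  1.1722] w 0.0028923939519261647
offset for chest-aligned tool (x,down,y): [-0.0017  0.0014  0.0086]
```

Request:
carry_out:
  deltas:
    - {"offset":[0,0,0.005],"yaw":0}
    - {"offset":[0,0,0],"yaw":0}

```text
t: 13.7
tcp_pos: [0.5521, 0.0017, 0.0877]
orientation: [-1.572, -0.148, 0.067]
force: [0.1, 0.3, -0.3]
width: 0.007
```

Request:
carry_out:
  deltas:
    - {"offset":[0,0,0.004],"yaw":0}
    - {"offset":[0,0,0],"yaw":0}

```text
t: 13.87
tcp_pos: [0.5521, 0.0033, 0.0878]
orientation: [-1.573, -0.148, 0.066]
force: [0.2, -3.7, 0.3]
width: 0.004
```

```bash
python3 - <<'E'
from h import *
rep(0,-80,87)
E
```

```text
t 13.8667 chest [  1.1022 -79.9897  87.7673] toolx-phi -0.07139494117716794 yaw -0.00039663856209537745 F [ 0.2213 -3.6864  0.2617] w 0.003696342057419307
offset for chest-aligned tool (x,down,y): [-0.0022  0.0015 -0.    ]
```

Request:
carry_out:
  deltas:
    - {"offset":[0,0,0.004],"yaw":0}
    - {"offset":[0,0,0.004],"yaw":0}

```text
t: 14.03
tcp_pos: [0.5536, 0.0043, 0.0886]
orientation: [-1.578, -0.152, 0.064]
force: [2.7, -24.8, 4.1]
width: 0.009
```

```bash
python3 - <<'E'
from h import *
rep(0,-80,87)
E
```

```text
t 14.0333 chest [  2.7638 -79.2526  88.5786] toolx-phi -0.011286657354403928 yaw -6.270365196891072e-05 F [  2.7069 -24.8419   4.1277] w 0.009244152638341316
offset for chest-aligned tool (x,down,y): [-0.0055  0.0032 -0.0015]
```

Request:
carry_out:
  deltas:
    - {"offset":[0,0,-0.01],"yaw":0}
    - {"offset":[0,0,-0.03],"yaw":0}
    - {"offset":[0,-0.05,-0.01],"yaw":0}
    - {"offset":[0,-0.07,-0.01],"yaw":0}
    - {"offset":[0,-0.07,0],"yaw":0}
    - {"offset":[0,-0.05,0],"yaw":0}
    - {"offset":[0,0,0],"yaw":0}
    - {"offset":[0,0,0],"yaw":0}

```text
t: 14.7
tcp_pos: [0.5497, -0.0262, 0.2127]
orientation: [-1.577, -0.148, 0.066]
force: [-0.5, -0.3, 0.3]
width: 0.004
```

```bash
python3 - <<'E'
from h import *
rep()
f=grab_frame('wrist');im=f['image']
F=210/np.tan(np.radians(f['fovy']/2));K=np.array([[F,0,f['cx']],[0,F,f['cy']],[0,0,1]])
pr=lambda q:cv2.projectPoints(np.array(q),np.array(f['rvec']),np.array(f['tvec']),K,None)[0][:,0]
g=[W(a,b,73) for a,b in ((-60,75),(60,75),(60,-75),(-60,-75))]
H=cv2.getPerspectiveTransform(pr(g).astype(np.float32),np.float32([[0,0],[480,0],[480,600],[0,600]]))
top=cv2.resize(cv2.warpPerspective(im,H,(480,600)),(320,400))
for c in ['wrist','side','scene']:
    if c!='wrist': g=grab_frame(c)
    for n in ['stud','bar_tab','rosin','glue_jar','bridge']:
        print(c,n,[(C(d['xyz']),round(d['confidence'],2)) for d in place_of(n,c) if d['xyz'][2]>.05])
sc=cv2.resize(g['image'][140:290,210:390],(480,400),interpolation=cv2.INTER_CUBIC)
cv2.imwrite('pics/end.png',np.hstack([top,sc]))
E
```

```text
t 14.7 chest [  -5.3427 -108.9227  212.719 ] toolx-phi -0.08172272090770072 yaw -0.00045401511615389287 F [-0.5049 -0.3213  0.2628] w 0.004182251438642948
wrist stud [(array([-28.1438,   0.1698,  91.8   ]), 0.68)]
wrist bar_tab [(array([ -4.8102, -59.4026,  88.1   ]), 0.57), (array([-2.3639,  4.0635, 75.1   ]), 0.42)]
wrist rosin [(array([ 74.5556, -80.4104,  59.7   ]), 0.66)]
wrist glue_jar []
wrist bridge []
side stud [(array([-27.1367,  -0.5757,  92.1   ]), 0.76)]
side bar_tab [(array([  2.2442, -58.7662,  86.9   ]), 0.82)]
side rosin [(array([ 70.8087, -84.1307,  62.3   ]), 0.54)]
side glue_jar []
side bridge [(array([-62.58 , 155.073,  59.8  ]), 0.68)]
scene stud [(array([-24.6936,   0.2968,  89.2   ]), 0.91)]
scene bar_tab [(array([  2.8139, -59.7538,  90.4   ]), 0.52)]
scene rosin [(array([ 75.794 , -82.3995,  54.9   ]), 0.71)]
scene glue_jar [(array([ 59.5281, 157.614 ,  58.7   ]), 0.62)]
scene bridge [(array([-59.2928, 160.5734,  63.5   ]), 0.54)]
```

View pics/end.png

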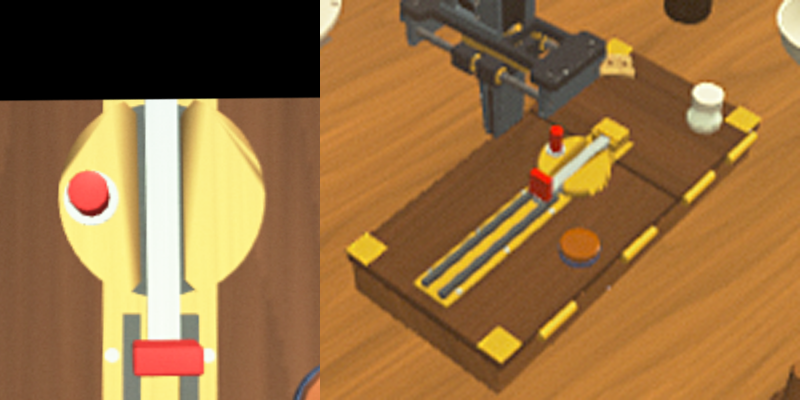

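```bash
python3 -c "
from station import *
print(finish_job())"
```

```text
the job is handed in; nothing more can be done
None
```

The gouge chest is locked and the job is handed in after about 15 s of robot time. I pushed the stud anticlockwise with the shut fingers to about pi. Then I pushed the bar by its tab through the disc until it stopped hard.

- **Disc:** before the bar went in, the slot was about 1.2° past parallel with the track, inside the roughly 3.8° the bar's clearance allows. At the end the three cameras put the stud within 1 mm of the pi line.
- **Bar:** the contact force rose to about 25 N at the expected end position. The cameras then put the tab's centre at y = -58.8 to -59.8 mm, against -59 mm for fully home. In the last picture the bar lies flat through the slot with its nose in the keeper.
- **Bystanders:** the rosin, jar and bridge look unmoved. I did not re-measure the things on the bench, but the arm did not go near them low down.
- **Robot:** it finished with the fingertips about 100 mm above the tab and near-zero force.

The networks' sideways readings of the tab differed between cameras by up to about 8 mm, but its position along the track agreed to about 1 mm. In the final check two cameras did not report the glue jar and one did not report the bridge.

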